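# Aim the fossil turntable and release the shutter

### The job

Get the next picture of the fossil on the turntable: with a fingertip, push the turntable round by its arms until the long arrow-ended arm points straight at the camera's lens, then press the remote release button fully down and let it go. Do not take a picture before the turntable is aimed, do not touch the fossil or shift it on the turntable, and leave the camera and everything else on the table where they are.

Things in the scene. Friction and masses are not known exactly. Their poses are not given: they have to be found in the camera images.
- turntable: Turning top of a hand-turned photo turntable: matt black disc, 150 mm diameter, top face 52 mm above the table, with three level bare steel arms 120 degrees apart. Origin: on its vertical axis at table height; +x runs along the long arm. It turns either way for several turns; 1 to 2 N pushed 100 mm from the axis turns it, and it stops where it is left.
- foot: Fixed dark steel foot under the disc, 124 mm diameter, 28 mm high, origin under its centre. Outside it the space below and between the arms is free down to the table.
- pointer (a point): Arrowhead end of the LONG arm, 145 mm from the axis, 43 mm above the table; the arrowhead is a V about 52 mm wide, 12 mm thick, its barbs 125 mm and its point 155 mm from the axis. The arm is a round bar 14 mm thick (36 to 50 mm above the table), bare from the disc's rim at 75 mm out to the barbs.
- ball_a (a point): Centre of the ball (24 mm diameter) that ends the arm at +120 degrees (counterclockwise from above) from the long arm; 125 mm from the axis, 43 mm above the table. The arm is a round bar 14 mm thick, bare from the disc's rim (75 mm) to the ball (113 mm): 38 mm to push on.
- ball_b (a point): The same on the third arm, at -120 degrees from the long arm.
- fossil: The ammonite in its round plaster bed, 84 mm diameter, about 36 mm high, 0.3 kg, standing loose in the middle of the turntable's disc (underside 52 mm above the table, top 88 mm). Origin: centre of its underside. It rides round with the disc by friction.
- camera: Black camera on a small three-legged table stand, fixed, facing the turntable. This body's origin is NOT in the camera but at table height on the turntable's axis; the camera is centred 270 mm from there along the body's +x (camera 105 mm wide, up to 172 mm high, legs up to 58 mm from its centre).
- lens (a point): Centre of the camera lens's front glass, 210 mm from the turntable's axis and 125 mm above the table.
- shutter (a joint): Travel of the remote release's button: 0 up, 0.006 m fully pressed (about 4 N); springs back when let go. The picture is taken from 0.004 m on.
- shutter_top (a point): Centre of the top face of the remote release button: a round black button, 28 mm diameter, pressed straight down, its top 22 mm above the table, in a small round fixed grey housing (44 mm diameter, 12 mm high) to one side of the turntable.
- jar: Bystander: closed round jar, 56 diameter x 85 high, origin under its centre (mm).
- scalebar: Bystander: black and white photo scale bar, 20 x 100 x 8 high, long side along its y, origin under its centre (mm).
- lenscap: Bystander: flat black lens cap, 54 diameter x 10 high, origin under its centre (mm).
- caliper: Bystander: steel vernier caliper lying flat, 150 long along its x, jaws 50 to its -y, 10 high (mm).
- brush: Bystander: small brush lying down, 170 long along its x (mm).
- tray: Bystander: empty open cardboard specimen tray, 130 x 100 x 35 high, origin under its centre (mm).
- fossil2: Bystander: second fossil in a plaster jacket, 110 diameter x 45 high, origin under its centre (mm).
Not all that is in view belongs to the job. There is more than one size of the part that bears shutter; the job needs the smallest.

How it is judged (in metres and radians):
On the way, in this order (a step that is already met when the one before it is completed fails the run):
1. the turntable's long arm points at the lens and the turntable is still (y of lens in the frame of turntable between -0.02 and 0.02 m and x of lens in the frame of turntable above 0.1 m and angular speed of turntable below 0.05 rad/s), for 0.2 s.
2. the release button is pressed down with the turntable still aimed (y of lens in the frame of turntable between -0.02 and 0.02 m and x of lens in the frame of turntable above 0.1 m and value of joint shutter above 0.004 m), for 0.02 s.
At the end, for the whole second after the job is handed in: The line of the long arm passes within 20 mm of the lens centre sideways (about 5 degrees), the turntable is still, the button is up again (under 2 mm), the fossil stands upright within 12 mm of the turntable's centre (all of step 1 and value of joint shutter below 0.002 m and horizontal distance between fossil and turntable below 0.012 m and angle between fossil's own z axis and vertical below 0.1 rad); the robot touches nothing.
It fails at once if a picture is taken (button down 4 mm) while the long arm does not point at the lens (value of joint shutter above 0.004 m and not (y of lens in the frame of turntable between -0.02 and 0.02 m and x of lens in the frame of turntable above 0.1 m)).
It fails at once if the fossil is lifted more than 8 mm, tipped or shifted more than 12 mm on the turntable (height (world z) of fossil above 0.06 m or angle between fossil's own z axis and vertical above 0.2 rad or horizontal distance between fossil and turntable above 0.012 m).
It fails at once if the robot touches the fossil (more than 0.5 N) (contact force between any of the fingers, the arm and fossil above 0.5 N).
It fails at once if the robot bumps the camera (more than 3 N) (contact force between any of the fingers, the arm and camera above 3 N).
It fails at once if something else on the table is moved more than 20 mm (distance of any of jar, scalebar, lenscap, caliper, brush, tray, fossil2 from where it was at the start of the episode above 0.02 m).
It also fails if it takes over 54 s, if anything falls off the work surface, if the arm or the gripper's body presses on something with over 40 N, if the wrist force passes 120 N, or if a joint passes its speed limit or range.

### The arm

A 6-joint arm with a two-finger parallel gripper is mounted at the origin on the work surface. World frame = base frame: x ahead of the robot, y to its left, z up, the work surface at z = 0. Lengths are in mm, angles in rad, forces in N, time in s.
With the tool pointing down it reaches from about 350 to 975 mm from the base axis. Payload 7.1 kg.
Tool frame: the origin (TCP) lies between the finger pads; the fingertips stand 8 mm ahead of it and the grasp point (between the pads) lies 11 mm behind it; x points along the fingers, y is the direction in which the jaws open and shut, and the axes are right-handed (so a half turn about x gives the same grasp; the last joint's range is limited). The gripper opens to 88 mm and grips with 3 to 60 N. Pads are 20 mm wide; open, the fingers measure 115 mm over their backs; the gripper's body (75 mm by 178 mm) begins 61 mm behind the grasp point.
Start: joints at [1.219, 0.423, 1.63, -0, 1.089, -0.019], TCP at [204.15, 590.701, 230.675] pointing down, gripper open.
Joint ranges: [-3, 3], [-0.9, 2.11], [0.09, 2.58], [-1.31, 4.45], [0.11, 2.69], [-2.54, 2.54]. Speed limits (rad/s): [2.39, 2.39, 3.01, 3.14, 3.14, 3.14].

### API

Orientations are given as a rotation vector (axis times angle).
In Python, from workcell import ctrl gives the robot as it stands.
- The arm moves only by the tool apply_moves, never from a script. Its argument "increments" is a list of rows, each an object with "gripper": the opening in per cent of the stroke, from 0 (shut) to 100 (fully open); "delta_pos": the shift along the tool's x, y, z in cm, a list of three; "dr": the turn, a rotation vector about the tool's x, y, z in rad, a list of three. In form: [{"gripper": gripper, "delta_pos": [dx, dy, dz], "dr": [ax, ay, az]}, ...]. A call has exactly 5 rows; each row shifts and turns the commanded pose from where the row before left it, along the tool's axes as they then stand; what a row does not reach is not made up. A row lasts 1/12 s, in which the tool goes at most 41.7 mm and 7.16 degrees, less where a joint would pass 70% of its speed; a pose out of reach is approached as far as the arm can. A call with a gripper value outside its range is refused whole. The fingers move at their own pace and stop on an object; the grip force is fixed at half the most. Time passes only in rows, so rows that do not move let the fingers close, or fill a call up. It gives the time, the measured TCP pose, the force and the opening at its end, in the units of the state.
- ctrl.get_obs(): the state, without advancing time (a new reading comes with each control period).
- ctrl.get_image(name): name is "scene" or "top" or "wrist"; returns a dict with "img" (420x560x3 uint8, red, green, blue), "range_z" (420x560 float32, mm along the optical axis (not along the pixel's ray), 0 where there is no reading), "mtx" (3x3 intrinsics, pixels), "rvec" (rotation vector, rad) and "tvec" (3), from world to camera coordinates, as OpenCV has them. Camera axes: x right, y down, z forward; pixel columns grow to the right and rows downward; lengths in mm; the calibration is good to about 2 mm. The wrist camera is an equidistant fisheye: a pixel r from the principal point sees the ray r / f radians off the axis. A picture is of the moment at which its call begins.
- ctrl.close_job(): hands the job in, once; it reports no verdict.
The state is a dict: "t": time; "qpos": joint angles; "qvel": joint speeds; "joint_torque": joint torques, N m; "ee_pos": TCP position; "orientation": TCP orientation; "ft_force": force on the tool from outside, world axes, zero at the start; "moment": the same for the moment, N m; "width": finger opening in mm.
Only numpy, scipy, OpenCV 4.12 (cv2) and the standard library are available. Lean on these libraries where they do the work, as an engineer would, in place of code of your own. Each camera call takes 0.05 s, during which the arm holds its last target. There are 200 camera calls.

## Working session

There is one attempt and no reset: what is moved stays moved. The work goes in short steps, Python scripts to look and compute and a tool call to move; the robot and the scene stay as the last step left them, time stands still between calls to the robot, and variables do not carry over. Pictures are saved under pics/ and viewed, about 8 in all and at most 12, crops included, and the job is handed in when it is done.

Besides the shell and the picture viewer there is one more tool, called after "Request:" as name(argument=value, ...) on one line, values as JSON. apply_moves: Moves the arm, as the interface text tells. Its arguments: {"type":"object","properties":{"increments":{"type":"array","items":{"type":"object","properties":{"gripper":{"type":"number"},"delta_pos":{"type":"array","items":{"type":"number"}},"dr":{"type":"array","items":{"type":"number"}}}}}},"required":["increments"]}

```bash
mkdir -p pics; cat > h.py <<'E'
import numpy as np, cv2
from workcell import ctrl
def grab(n):
    d=ctrl.get_image(n); np.savez('%s.npz'%n,**d); return d
def load(n): return dict(np.load('%s.npz'%n))
def plane(d,u,v,z):
    R=cv2.Rodrigues(d['rvec'])[0]; K=d['mtx']; c=-R.T@d['tvec'].ravel()
    r=R.T@np.linalg.inv(K)@np.array([u,v,1.]); return c+r*(z-c[2])/r[2]
def cloud(d):
    R=cv2.Rodrigues(d['rvec'])[0]; K=d['mtx']; v,u=np.mgrid[:420,:560]; z=d['range_z']
    p=np.stack([(u-K[0,2])/K[0,0]*z,(v-K[1,2])/K[1,1]*z,z],-1)
    w=(p-d['tvec'].ravel())@R; w[z==0]=np.nan; return w
def save(im,n): cv2.imwrite('pics/'+n,im[...,::-1])
E
python3 - <<'E'
from h import *
for n in('top','scene'):
    d=grab(n); save(cv2.resize(d['img'],(800,600)),n+'1.png'); print(d['mtx'],d['tvec'].ravel(),d['rvec'].ravel())
print(ctrl.get_obs())
E
```

```text
[[434.23514201   0.         275.62934066]
 [  0.         434.23514201 215.01636862]
 [  0.           0.           1.        ]] [  -4.35695301  569.05879783 1653.83574318] [ 2.16440772 -2.21811255  0.08023474]
[[480.99540217   0.         278.88857983]
 [  0.         480.99540217 201.24510682]
 [  0.           0.           1.        ]] [ 472.51915664 -116.10221467 1768.64275005] [ 0.78585921  2.47302585 -1.206079  ]
{'t': 0.1, 'qpos': array([ 1.21901469e+00,  4.23747382e-01,  1.63059104e+00,  2.61403886e-06,
        1.08857843e+00, -1.89986353e-02]), 'qvel': array([ 3.74272271e-05,  4.91468022e-04, -3.63306491e-03, -9.54928069e-05,
        6.06537749e-04,  4.84116066e-05]), 'joint_torque': array([ 3.63242918e-05, -5.45617461e+01, -2.74322391e+01,  6.44576875e-02,
        1.89262762e-02, -5.38334689e-05]), 'ee_pos': array([203.98245027, 590.27427404, 229.99890821]), 'orientation': array([ 0.26013304,  1.555221  , -0.26218459]), 'ft_force': array([-0.52520273, -0.04515916, -0.53022214]), 'moment': array([-0.00823155,  0.01262078,  0.01073849]), 'width': 87.80561243094176}
```

View pics/top1.png

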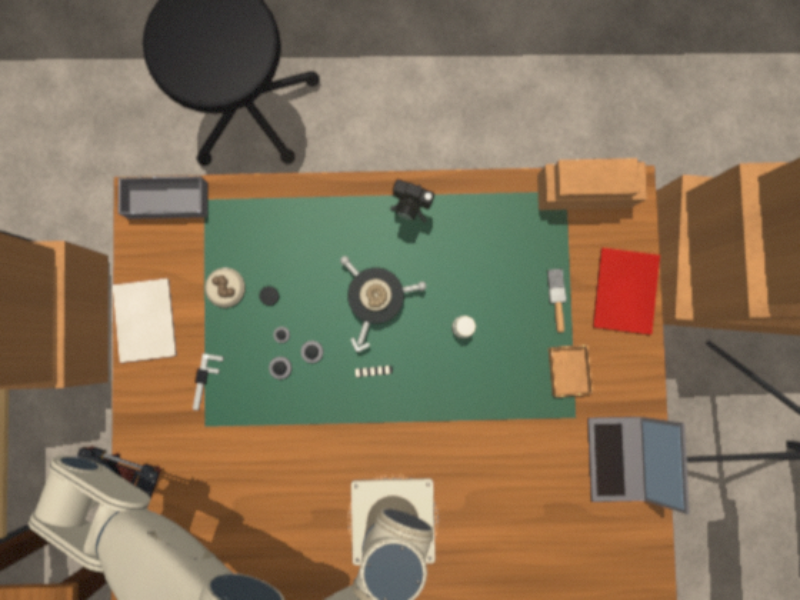

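View pics/scene1.png

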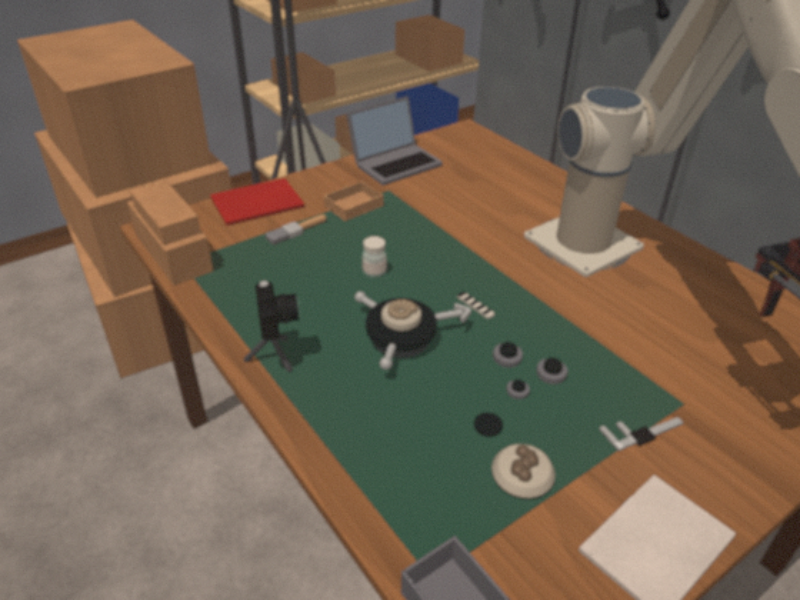

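Top view at 800x600 scale: the turntable is at (376,295), with its arrow arm towards (360,346), ball arms towards (346,261) and (421,287), and the camera at (410,200). Button candidates are (281,335), the smallest, then (312,351) and (280,368). The black disc at (269,296) is the lens cap.

```bash
python3 - <<'E'
from h import *
d=load('top'); s=.7
w=cloud(d)
for n,u,v,z in [('disc',376,295,52),('fossil',376,293,88),('tip',358,348,43),('barbL',351,341,43),('barbR',370,347,43),('ballL',345,260,43),('ballR',422,287,43),('lens',408,215,125),('cam',412,192,150),('b1',281,334,22),('b2',312,351,22),('b3',280,368,22),('cap',269,296,10),('jar',464,326,85),('scale',374,371,8),('f2',225,287,45)]:
    print(n,plane(d,u*s,v*s,z).round(0), w[round(v*s),round(u*s)].round(0))
# disc & camera via depth height
z=w[...,2]; xy=w[...,:2]
c=np.nanmean; 
C=plane(d,376*s,295*s,52)[:2]; r=np.linalg.norm(xy-C,axis=-1)
m=(r<100)&(z>44)&(z<60); cn,_=cv2.findContours(m.astype(np.uint8),0,2); k=max(cn,key=cv2.contourArea); (u,v),R=cv2.minEnclosingCircle(k); print('disc',plane(d,u,v,52),R)
m=(r<60)&(z>70)&(z<100); print('fossil top',np.median(xy[m],0),m.sum())
m=(r<360)&(r>150)&(z>95)&(xy[...,0]>C[0]+100); print('cam pts',m.sum(),c(xy[m],0),np.nanmin(w[m],0),np.nanmax(w[m],0))
m=(r<175)&(r>82)&(z>28)&(z<62); n,l,st,ce=cv2.connectedComponentsWithStats(m.astype(np.uint8))
for i in range(1,n):
    if st[i,4]>5:
        q=plane(d,*ce[i],43)[:2]; print('arm',q,st[i,4],np.degrees(np.arctan2(*(q-C)[::-1])))
# button crop + turntable crop
a=d['img'][215:275,175:245]; b=d['img'][120:265,225:315]
a=cv2.resize(a,None,fx=5.7,fy=5.7,interpolation=2); b=cv2.resize(b,None,fx=4,fy=4,interpolation=2)
o=np.zeros((600,800,3),np.uint8); o[:a.shape[0],:a.shape[1]]=a; o[:b.shape[0],420:420+b.shape[1]]=b; save(o,'crop.png')
E
```

```text
disc [600.  28.  52.] [600.  28.  75.]
fossil [602.  27.  88.] [604.  28.  74.]
tip [461.  79.  43.] [460.  77.  46.]
barbL [480.  97.  43.] [479.  96.  47.]
barbR [463.  47.  43.] [463.  49.  -1.]
ballL [696. 109.  43.] [695. 110.  53.]
ballR [619. -95.  43.] [618. -92.  56.]
lens [796. -60. 125.] [791. -60. 158.]
cam [849. -70. 150.] [846. -68. 167.]
b1 [504. 286.  22.] [503. 284.  23.]
b2 [456. 203.  22.] [455. 203.  37.]
b3 [413. 289.  22.] [412. 288.  32.]
cap [608. 319.  10.] [608. 319.  16.]
jar [ 511. -198.   85.] [ 512. -199.   81.]
scale [398.  39.   8.] [397.  38.   9.]
f2 [632. 429.  45.] [632. 429.  36.]
disc [599.72812332  27.3469296   52.        ] 26.187410354614258
fossil top [598.96542517  30.37523494] 334
cam pts 545 [830.70028484 -66.08192955] [ 784.93988296 -123.24682864   99.33870084] [880.05586984 -22.13634723 181.58074536]
arm [682.94768019 102.22749861] 60 41.766175449645374
arm [618.60389084 -79.47035679] 55 -80.18162884475858
arm [484.71863933  72.13073774] 98 159.1083658144685
```

View pics/crop.png

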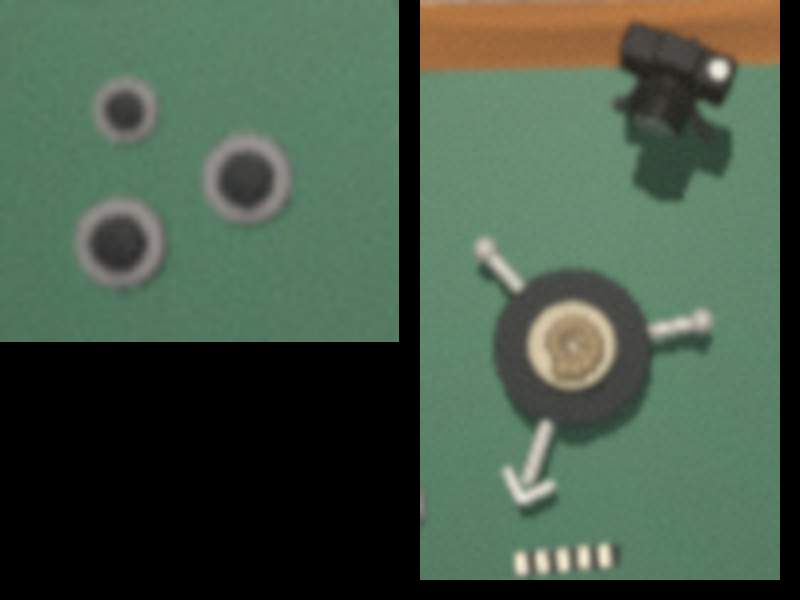

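```bash
cat >> h.py <<'E'
def state():
    o=ctrl.get_obs(); return o,cv2.Rodrigues(o['orientation'])[0]
def goto(xyz,yaw=None):
    "delta in tool axes (cm) to xyz(mm); yaw = wanted world heading of tool y axis (mod 180 deg)"
    o,R=state(); print('t',o['t'],'tcp',o['ee_pos'].round(1),'q',o['qpos'].round(2),'F',o['ft_force'].round(1),'w',round(o['width'],1))
    print('axes x,y,z\n',R.T.round(3)); print('delta cm',(R.T@(np.array(xyz)-o['ee_pos'])/10).round(2))
    if yaw is not None:
        y=np.degrees(np.arctan2(R[1,1],R[0,1])); print('yaw y',y,'turn world z',(yaw-y+90)%180-90,'(dr_x = -that)',np.radians(-((yaw-y+90)%180-90)))
E
python3 - <<'E'
from h import *
C=np.array([600,28.]);a=np.radians(24)
p=C+97*np.array([np.cos(a),np.sin(a)]); print(p)
goto([*p,150],24+90)
E
```

```text
[688.61390939  67.45345438]
t 0.1 tcp [204.  590.3 230. ] q [ 1.22  0.42  1.63  0.    1.09 -0.02] F [-0.5 -0.  -0.5] w 87.8
axes x,y,z
 [[-0.    -0.001 -1.   ]
 [ 0.327  0.945 -0.001]
 [ 0.945 -0.327 -0.   ]]
delta cm [  8.04 -33.57  62.88]
yaw y 70.93287026038024 turn world z 43.06712973961976 (dr_x = -that) -0.751663213339933
```

Request:
apply_moves(increments=[{"gripper": 0,"delta_pos": [0,-1.68,3.14],"dr": [0,0,0]},{"gripper": 0,"delta_pos": [0,-1.68,3.14],"dr": [0,0,0]},{"gripper": 0,"delta_pos": [0,-1.68,3.14],"dr": [0,0,0]},{"gripper": 0,"delta_pos": [0,-1.68,3.14],"dr": [0,0,0]},{"gripper": 0,"delta_pos": [0,-1.68,3.14],"dr": [0,0,0]}])

```text
t: 0.52
ee_pos: [325.7, 458.5, 230.3]
orientation: [0.26, 1.555, -0.261]
ft_force: [-0.5, 0.4, -0.2]
width: 58.0
```

Request:
apply_moves(increments=[{"gripper": 0,"delta_pos": [0,-1.68,3.14],"dr": [0,0,0]},{"gripper": 0,"delta_pos": [0,-1.68,3.14],"dr": [0,0,0]},{"gripper": 0,"delta_pos": [0,-1.68,3.14],"dr": [0,0,0]},{"gripper": 0,"delta_pos": [0,-1.68,3.14],"dr": [0,0,0]},{"gripper": 0,"delta_pos": [0,-1.68,3.14],"dr": [0,0,0]}])

```text
t: 0.93
ee_pos: [446.8, 327.7, 230.5]
orientation: [0.261, 1.555, -0.261]
ft_force: [-0.1, 0.9, -0.5]
width: 24.7
```

Request:
apply_moves(increments=[{"gripper": 0,"delta_pos": [0,-1.68,3.14],"dr": [0,0,0]},{"gripper": 0,"delta_pos": [0,-1.68,3.14],"dr": [0,0,0]},{"gripper": 0,"delta_pos": [0,-1.68,3.14],"dr": [0,0,0]},{"gripper": 0,"delta_pos": [0,-1.68,3.14],"dr": [0,0,0]},{"gripper": 0,"delta_pos": [0,-1.68,3.14],"dr": [0,0,0]}])

```text
t: 1.35
ee_pos: [567.7, 197.1, 230.4]
orientation: [0.261, 1.556, -0.261]
ft_force: [0.6, 1.3, 0.1]
width: 0.5
```

Request:
apply_moves(increments=[{"gripper": 0,"delta_pos": [0,-1.68,3.14],"dr": [0,0,0]},{"gripper": 0,"delta_pos": [0,-1.68,3.14],"dr": [0,0,0]},{"gripper": 0,"delta_pos": [0,-1.68,3.14],"dr": [0,0,0]},{"gripper": 0,"delta_pos": [0,-1.68,3.14],"dr": [0,0,0]},{"gripper": 0,"delta_pos": [0,0,0],"dr": [0,0,0]}])

```text
t: 1.77
ee_pos: [667.2, 89.5, 230.2]
orientation: [0.263, 1.552, -0.265]
ft_force: [-0.4, 1.1, 0.9]
width: 0.4
```

Request:
apply_moves(increments=[{"gripper": 0,"delta_pos": [0,0,0],"dr": [0.12,0,0]},{"gripper": 0,"delta_pos": [0,0,0],"dr": [0.12,0,0]},{"gripper": 0,"delta_pos": [0,0,0],"dr": [0.12,0,0]},{"gripper": 0,"delta_pos": [0,0,0],"dr": [0.12,0,0]},{"gripper": 0,"delta_pos": [0,0,0],"dr": [0.12,0,0]}])

```text
t: 2.18
ee_pos: [663.0, 94.5, 230.1]
orientation: [0.732, 1.445, -0.733]
ft_force: [0.2, 0.2, 0.2]
width: 1.0
```

Request:
apply_moves(increments=[{"gripper": 0,"delta_pos": [0,0,0],"dr": [0.12,0,0]},{"gripper": 0,"delta_pos": [0,0,0],"dr": [0.12,0,0]},{"gripper": 0,"delta_pos": [0,0,0],"dr": [0.12,0,0]},{"gripper": 0,"delta_pos": [0,0,0],"dr": [0.12,0,0]},{"gripper": 0,"delta_pos": [0,0,0],"dr": [0.12,0,0]}])

```text
t: 2.6
ee_pos: [663.0, 94.6, 230.2]
orientation: [1.185, 1.225, -1.186]
ft_force: [0.1, -0.9, -0.0]
width: 0.5
```

Request:
apply_moves(increments=[{"gripper": 0,"delta_pos": [0,0,0],"dr": [0.12,0,0]},{"gripper": 0,"delta_pos": [0,0,0],"dr": [0.12,0,0]},{"gripper": 0,"delta_pos": [0,0,0],"dr": [0.12,0,0]},{"gripper": 0,"delta_pos": [0,0,0],"dr": [0.12,0,0]},{"gripper": 0,"delta_pos": [0,0,0],"dr": [0.12,0,0]}])

```text
t: 3.02
ee_pos: [663.0, 94.6, 230.2]
orientation: [1.613, 0.885, -1.615]
ft_force: [0.1, 0.4, 0.5]
width: 0.4
```

Request:
apply_moves(increments=[{"gripper": 0,"delta_pos": [0,0,0],"dr": [0.12,0,0]},{"gripper": 0,"delta_pos": [0,0,0],"dr": [0.12,0,0]},{"gripper": 0,"delta_pos": [0,0,0],"dr": [0.12,0,0]},{"gripper": 0,"delta_pos": [0,0,0],"dr": [0.12,0,0]},{"gripper": 0,"delta_pos": [0,0,0],"dr": [0.12,0,0]}])

```text
t: 3.43
ee_pos: [663.0, 94.6, 230.2]
orientation: [1.999, 0.409, -2.001]
ft_force: [0.5, 0.4, 1.2]
width: 0.4
```

```bash
python3 - <<'E'
from h import *
goto([688.6,67.5,150],-66)
d=grab('wrist'); save(d['img'],'wrist1.png')
d=grab('top'); w=cloud(d); save(cv2.resize(d['img'],(800,600)),'top2.png')
E
```

```text
t 3.4333 tcp [663.   94.6 230.2] q [0.12 0.49 1.52 0.   1.13 1.29] F [0.5 0.4 1.2] w 0.4
axes x,y,z
 [[-0.001  0.    -1.   ]
 [ 0.392 -0.92  -0.   ]
 [-0.92  -0.392  0.001]]
delta cm [ 8.02  3.5  -1.3 ]
yaw y -66.9040465402764 turn world z 0.9040465402763971 (dr_x = -that) -0.015778588719086658
```

View pics/wrist1.png

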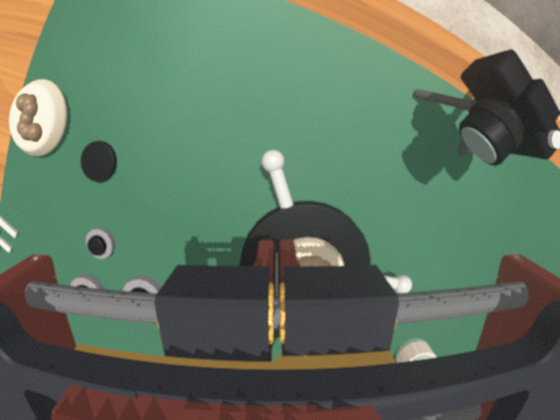

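Wrist view: ball_b at (272,160), lens glass at (483,150), smallest button at (97,244), disc around (305,255).

```bash
cat >> h.py <<'E'
def fplane(d,u,v,z):
    R=cv2.Rodrigues(d['rvec'])[0]; K=d['mtx']; c=-R.T@d['tvec'].ravel()
    p=np.array([(u-K[0,2])/K[0,0],(v-K[1,2])/K[1,1]]); th=np.hypot(*p)
    r=R.T@np.r_[p/th*np.sin(th),np.cos(th)]; return c+r*(z-c[2])/r[2]
E
python3 - <<'E'
from h import *
import glob
d=ctrl.get_image('wrist'); np.savez('wrist.npz',**d)
for n,u,v,z in [('ball_b',272,160,43),('lens',483,150,125),('button',97,244,22),('cap',98,161,10),('discL',245,245,52),('disctop',305,202,52),('discR',369,255,52)]:
    p=fplane(d,u,v,z); print(n,p.round(1),np.degrees(np.arctan2(p[1]-28,p[0]-600)).round(1),np.hypot(p[1]-28,p[0]-600).round())
goto([688.6,67.5,38],-66)
E
```

```text
ball_b [695.2 112.5  43. ] 41.6 127.0
lens [793.  -55.4 125. ] -23.4 210.0
button [507.3 283.4  22. ] 109.9 272.0
cap [609.4 317.6  10. ] 88.1 290.0
discL [600.4 103.5  52. ] 89.7 76.0
disctop [669.5  63.8  52. ] 27.3 78.0
discR [643.4 -28.3  52. ] -52.4 71.0
t 3.5833 tcp [663.2  94.5 230.3] q [0.12 0.49 1.52 0.   1.13 1.28] F [-1.1 -0.   1.8] w 0.3
axes x,y,z
 [[-0.001 -0.    -1.   ]
 [ 0.401 -0.916 -0.   ]
 [-0.916 -0.401  0.001]]
delta cm [19.23  3.5  -1.26]
yaw y -66.38419994730425 turn world z 0.38419994730425344 (dr_x = -that) -0.006705554066447935
```

Request:
apply_moves(increments=[{"gripper": 0,"delta_pos": [0,1.75,-0.63],"dr": [0,0,0]},{"gripper": 0,"delta_pos": [0,1.75,-0.63],"dr": [0,0,0]},{"gripper": 0,"delta_pos": [3,0,0],"dr": [0,0,0]},{"gripper": 0,"delta_pos": [3,0,0],"dr": [0,0,0]},{"gripper": 0,"delta_pos": [0,0,0],"dr": [0,0,0]}])

```text
t: 4.0
ee_pos: [685.4, 66.6, 164.6]
orientation: [1.985, 0.418, -2.005]
ft_force: [-0.9, -0.2, -1.0]
width: 0.5
```

Request:
apply_moves(increments=[{"gripper": 0,"delta_pos": [3,0,0],"dr": [0,0,0]},{"gripper": 0,"delta_pos": [3,0,0],"dr": [0,0,0]},{"gripper": 0,"delta_pos": [3,0,0],"dr": [0,0,0]},{"gripper": 0,"delta_pos": [2.2,0,0],"dr": [0,0,0]},{"gripper": 0,"delta_pos": [0,0,0],"dr": [0,0,0]}])

```text
t: 4.42
ee_pos: [686.1, 67.1, 54.8]
orientation: [1.987, 0.418, -2.003]
ft_force: [-0.7, -0.2, -0.8]
width: 0.1
```

```bash
python3 - <<'E'
from h import *
goto([688.6,67.5,38],-66)
E
```

```text
t 4.4167 tcp [686.1  67.1  54.8] q [0.08 0.73 1.55 0.   0.87 1.24] F [-0.7 -0.2 -0.8] w 0.1
axes x,y,z
 [[-0.008 -0.001 -1.   ]
 [ 0.4   -0.916 -0.003]
 [-0.916 -0.4    0.007]]
delta cm [ 1.67  0.07 -0.26]
yaw y -66.41745911322667 turn world z 0.41745911322666984 (dr_x = -that) -0.007286036018261198
```

Request:
apply_moves(increments=[{"gripper": 0,"delta_pos": [0.85,0,-0.1],"dr": [0,0,0]},{"gripper": 0,"delta_pos": [0.85,0,-0.1],"dr": [0,0,0]},{"gripper": 0,"delta_pos": [0,0,0],"dr": [0,0,0]},{"gripper": 0,"delta_pos": [0,-0.57,0.02],"dr": [-0.06,0,0]},{"gripper": 0,"delta_pos": [0,-0.57,0.02],"dr": [-0.06,0,0]}])

```text
t: 4.83
ee_pos: [686.9, 78.0, 43.1]
orientation: [1.924, 0.523, -1.92]
ft_force: [0.8, 0.0, -0.5]
width: 0.1
```

Request:
apply_moves(increments=[{"gripper": 0,"delta_pos": [0,-0.57,0.02],"dr": [-0.06,0,0]},{"gripper": 0,"delta_pos": [0,-0.57,0.02],"dr": [-0.06,0,0]},{"gripper": 0,"delta_pos": [0,-0.57,0.02],"dr": [-0.06,0,0]},{"gripper": 0,"delta_pos": [0,-0.57,0.02],"dr": [-0.06,0,0]},{"gripper": 0,"delta_pos": [0,-0.57,0.02],"dr": [-0.06,0,0]}])

```text
t: 5.25
ee_pos: [669.5, 100.4, 43.6]
orientation: [1.732, 0.763, -1.725]
ft_force: [1.9, 0.4, 0.0]
width: 0.5
```

Request:
apply_moves(increments=[{"gripper": 0,"delta_pos": [0,-0.57,0.02],"dr": [-0.06,0,0]},{"gripper": 0,"delta_pos": [0,-0.57,0.02],"dr": [-0.06,0,0]},{"gripper": 0,"delta_pos": [0,-0.57,0.02],"dr": [-0.06,0,0]},{"gripper": 0,"delta_pos": [0,-0.57,0.02],"dr": [-0.06,0,0]},{"gripper": 0,"delta_pos": [0,-0.57,0.02],"dr": [-0.06,0,0]}])

```text
t: 5.67
ee_pos: [646.0, 116.3, 43.8]
orientation: [1.528, 0.967, -1.52]
ft_force: [1.6, 1.4, -0.3]
width: 1.0
```

```bash
cat >> h.py <<'E'
def arc():
    o,R=state(); p=o['ee_pos']-[600,28,0]; y=np.degrees(np.arctan2(R[1,1],R[0,1]))
    print('t',o['t'],'ang',np.degrees(np.arctan2(p[1],p[0])).round(1),'r',np.hypot(p[0],p[1]).round(1),'z',p[2].round(1),'yaw+90',round(y+90,1),'F',o['ft_force'].round(1),'q',o['qpos'].round(2))
def arms():
    d=grab('top'); w=cloud(d); z=w[...,2]; xy=w[...,:2]; r=np.linalg.norm(xy-[600,28],axis=-1)
    hsv=cv2.cvtColor(d['img'],cv2.COLOR_RGB2HSV); 
    m=(r<165)&(r>80)&(z>28)&(z<62)&(hsv[...,1]<70)&(hsv[...,2]>90)
    n,l,st,ce=cv2.connectedComponentsWithStats(m.astype(np.uint8))
    for i in range(1,n):
        if st[i,4]>5: q=plane(d,*ce[i],43)[:2]-[600,28]; print('arm',np.degrees(np.arctan2(q[1],q[0])).round(1),np.hypot(*q).round(),st[i,4])
    m=(r<60)&(z>70)&(z<100); print('fossil',np.median(xy[m],0),m.sum()); return d
E
python3 - <<'E'
from h import *
arc(); d=arms(); save(cv2.resize(d['img'][110:280,180:360],(720,680))[:600],'top3.png')
E
```

```text
t 5.6667 ang 62.5 r 99.6 z 43.8 yaw+90 64.9 F [ 1.6  1.4 -0.3] q [0.16 0.7  1.65 0.   0.79 0.6 ]
arm -47.8 110.0 59
arm -169.9 121.0 93
fossil [599.61000061  26.41192934] 298
```

View pics/top3.png

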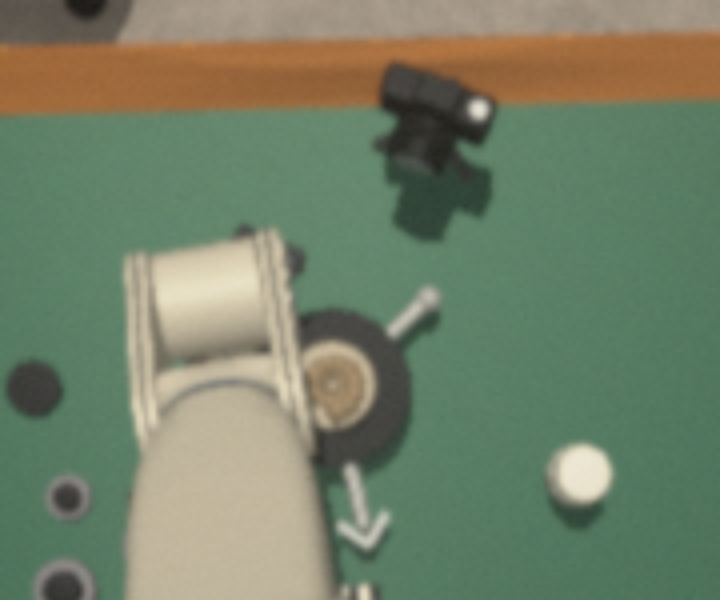

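Request:
apply_moves(increments=[{"gripper": 0,"delta_pos": [0.2,-0.57,0.07],"dr": [-0.06,0,0]},{"gripper": 0,"delta_pos": [0.2,-0.57,0.07],"dr": [-0.06,0,0]},{"gripper": 0,"delta_pos": [0.1,-0.57,0.07],"dr": [-0.06,0,0]},{"gripper": 0,"delta_pos": [0,-0.57,0.04],"dr": [-0.06,0,0]},{"gripper": 0,"delta_pos": [0,-0.57,0.02],"dr": [-0.06,0,0]}])

```text
t: 6.13
ee_pos: [617.9, 122.6, 38.2]
orientation: [1.314, 1.138, -1.309]
ft_force: [1.8, 1.9, 0.2]
width: 0.2
```

Request:
apply_moves(increments=[{"gripper": 0,"delta_pos": [0,-0.57,0.02],"dr": [-0.06,0,0]},{"gripper": 0,"delta_pos": [0,-0.57,0.02],"dr": [-0.06,0,0]},{"gripper": 0,"delta_pos": [0,-0.57,0.02],"dr": [-0.06,0,0]},{"gripper": 0,"delta_pos": [0,-0.57,0.02],"dr": [-0.06,0,0]},{"gripper": 0,"delta_pos": [0,-0.57,0.02],"dr": [-0.06,0,0]}])

```text
t: 6.55
ee_pos: [589.4, 122.3, 38.2]
orientation: [1.093, 1.279, -1.088]
ft_force: [0.6, 1.5, 0.7]
width: 0.8
```

Request:
apply_moves(increments=[{"gripper": 0,"delta_pos": [0,-0.57,0.02],"dr": [-0.06,0,0]},{"gripper": 0,"delta_pos": [0,-0.57,0.02],"dr": [-0.06,0,0]},{"gripper": 0,"delta_pos": [0,-0.57,0.02],"dr": [-0.06,0,0]},{"gripper": 0,"delta_pos": [0,-0.57,0.02],"dr": [-0.06,0,0]},{"gripper": 0,"delta_pos": [0,-0.57,0.02],"dr": [-0.06,0,0]}])

```text
t: 6.97
ee_pos: [562.2, 113.5, 38.1]
orientation: [0.866, 1.39, -0.862]
ft_force: [0.1, 2.3, 0.3]
width: 0.4
```

```bash
python3 - <<'E'
from h import *
arc(); d=arms()
E
```

```text
t 6.9667 ang 113.9 r 93.5 z 38.1 yaw+90 116.3 F [0.1 2.3 0.3] q [ 0.18  0.63  1.84  0.    0.67 -0.28]
arm 7.5 111.0 63
arm -114.8 120.0 92
fossil [599.41730244  28.31825235] 317
```

Request:
apply_moves(increments=[{"gripper": 0,"delta_pos": [0,-0.57,0.01],"dr": [-0.06,0,0]},{"gripper": 0,"delta_pos": [0,-0.57,0.01],"dr": [-0.06,0,0]},{"gripper": 0,"delta_pos": [0,-0.57,0.01],"dr": [-0.06,0,0]},{"gripper": 0,"delta_pos": [0,-0.57,0.01],"dr": [-0.06,0,0]},{"gripper": 0,"delta_pos": [0,-0.57,0.01],"dr": [-0.06,0,0]}])

```text
t: 7.43
ee_pos: [538.7, 97.4, 37.8]
orientation: [0.636, 1.474, -0.633]
ft_force: [0.7, 0.7, 1.0]
width: 0.8
```

Request:
apply_moves(increments=[{"gripper": 0,"delta_pos": [0,-0.57,0.01],"dr": [-0.06,0,0]},{"gripper": 0,"delta_pos": [0,-0.57,0.01],"dr": [-0.06,0,0]},{"gripper": 0,"delta_pos": [0,-0.57,0.01],"dr": [-0.06,0,0]},{"gripper": 0,"delta_pos": [0,-0.57,0.01],"dr": [-0.06,0,0]},{"gripper": 0,"delta_pos": [0,-0.57,0.01],"dr": [-0.06,0,0]}])

```text
t: 7.85
ee_pos: [521.3, 75.0, 37.9]
orientation: [0.402, 1.53, -0.4]
ft_force: [2.5, 1.2, -0.2]
width: 0.1
```

Request:
apply_moves(increments=[{"gripper": 0,"delta_pos": [0,-0.57,0.01],"dr": [-0.06,0,0]},{"gripper": 0,"delta_pos": [0,-0.57,0.01],"dr": [-0.06,0,0]},{"gripper": 0,"delta_pos": [0,-0.57,0.01],"dr": [-0.06,0,0]},{"gripper": 0,"delta_pos": [0,-0.57,0.01],"dr": [-0.06,0,0]},{"gripper": 0,"delta_pos": [0,-0.57,0.01],"dr": [-0.06,0,0]}])

```text
t: 8.27
ee_pos: [510.8, 48.5, 37.8]
orientation: [0.167, 1.562, -0.166]
ft_force: [2.0, 0.7, -0.4]
width: 0.2
```

```bash
python3 - <<'E'
from h import *
arc(); d=arms()
E
```

```text
t 8.2667 ang 167.1 r 91.5 z 37.8 yaw+90 167.8 F [ 2.   0.7 -0.4] q [ 0.07  0.57  1.98  0.    0.59 -1.29]
arm -58.7 120.0 91
arm 61.9 113.0 65
fossil [602.77731902  32.12741021] 302
```

Request:
apply_moves(increments=[{"gripper": 0,"delta_pos": [0,-0.57,-0.02],"dr": [-0.06,0,0]},{"gripper": 0,"delta_pos": [0,-0.57,-0.02],"dr": [-0.06,0,0]},{"gripper": 0,"delta_pos": [0,-0.57,-0.02],"dr": [-0.06,0,0]},{"gripper": 0,"delta_pos": [0,-0.57,0],"dr": [-0.06,0,0]},{"gripper": 0,"delta_pos": [0,-0.57,0.01],"dr": [-0.06,0,0]}])

```text
t: 8.73
ee_pos: [507.2, 20.4, 37.5]
orientation: [-0.068, 1.568, 0.068]
ft_force: [0.9, 1.9, 0.0]
width: 0.7
```

Request:
apply_moves(increments=[{"gripper": 0,"delta_pos": [0,-0.57,0.01],"dr": [-0.06,0,0]},{"gripper": 0,"delta_pos": [0,-0.57,0.01],"dr": [-0.06,0,0]},{"gripper": 0,"delta_pos": [0,-0.28,0],"dr": [-0.03,0,0]},{"gripper": 0,"delta_pos": [0,0,0],"dr": [0,0,0]},{"gripper": 0,"delta_pos": [0,0,0],"dr": [0,0,0]}])

```text
t: 9.15
ee_pos: [508.8, 6.3, 37.2]
orientation: [-0.184, 1.562, 0.183]
ft_force: [0.0, 0.2, -0.1]
width: 0.5
```

```bash
python3 - <<'E'
from h import *
arc(); d=arms(); save(cv2.resize(d['img'][110:280,180:360],(720,680))[:600],'top4.png')
E
```

```text
t 9.15 ang -166.6 r 93.8 z 37.2 yaw+90 193.4 F [ 0.   0.2 -0.1] q [-0.01  0.57  1.98 -0.    0.58 -1.82]
arm -31.5 121.0 96
arm 88.0 111.0 69
fossil [600.28896901  31.27363181] 329
```

View pics/top4.png

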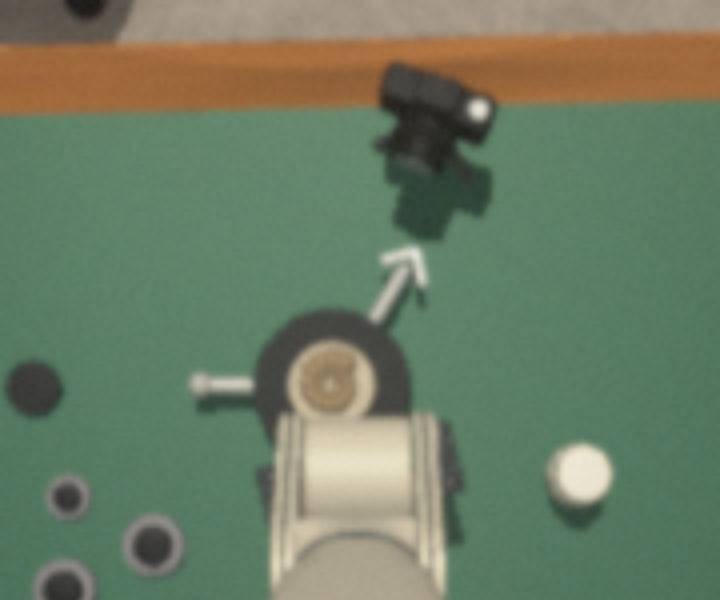

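Request:
apply_moves(increments=[{"gripper": 0,"delta_pos": [0,-0.47,0.01],"dr": [-0.05,0,0]},{"gripper": 0,"delta_pos": [0,-0.47,0.01],"dr": [-0.05,0,0]},{"gripper": 0,"delta_pos": [0,-0.47,0.01],"dr": [-0.05,0,0]},{"gripper": 0,"delta_pos": [0,0,0],"dr": [0,0,0]},{"gripper": 0,"delta_pos": [0,0,0],"dr": [0,0,0]}])

```text
t: 9.62
ee_pos: [512.6, -7.0, 36.8]
orientation: [-0.302, 1.55, 0.301]
ft_force: [-0.4, 0.2, -0.3]
width: 0.4
```

```bash
python3 - <<'E'
from h import *
arc(); d=arms()
E
```

```text
t 9.6167 ang -158.2 r 94.2 z 36.8 yaw+90 202.0 F [-0.4  0.2 -0.3] q [-0.04  0.58  1.97 -0.    0.59 -1.99]
arm -23.4 122.0 95
arm 95.6 112.0 68
fossil [602.88261019  31.3908582 ] 290
```

Request:
apply_moves(increments=[{"gripper": 0,"delta_pos": [0,0.5,-0.1],"dr": [0,0,0]},{"gripper": 0,"delta_pos": [0,0.5,-0.1],"dr": [0,0,0]},{"gripper": 0,"delta_pos": [-2,0,0],"dr": [0,0,0]},{"gripper": 0,"delta_pos": [-3,0,0],"dr": [0,0,0]},{"gripper": 0,"delta_pos": [-3,0,0],"dr": [0,0,0]}])

```text
t: 10.08
ee_pos: [505.3, 2.1, 116.7]
orientation: [-0.303, 1.553, 0.304]
ft_force: [0.5, -0.3, -0.2]
width: 0.3
```

Request:
apply_moves(increments=[{"gripper": 0,"delta_pos": [-3,0,0],"dr": [0,0,0]},{"gripper": 0,"delta_pos": [-3,0,0],"dr": [0,0,0]},{"gripper": 0,"delta_pos": [-3,0,0],"dr": [0,0,0]},{"gripper": 0,"delta_pos": [0,0,0],"dr": [0,0,0]},{"gripper": 0,"delta_pos": [0,0,0],"dr": [0,0,0]}])

```text
t: 10.5
ee_pos: [507.5, 1.9, 208.2]
orientation: [-0.304, 1.546, 0.303]
ft_force: [-0.3, 0.5, -1.1]
width: 0.3
```

```bash
python3 - <<'E'
from h import *
goto([505.5,284.5,150]); d=arms()
E
```

```text
t 10.5 tcp [507.5   1.9 208.2] q [-0.02  0.28  1.91  0.    0.95 -1.98] F [-0.3  0.5 -1.1] w 0.3
axes x,y,z
 [[ 0.004 -0.    -1.   ]
 [-0.377  0.926 -0.001]
 [ 0.926  0.377  0.003]]
delta cm [ 5.82 26.26 10.46]
arm -23.4 122.0 94
arm 95.6 112.0 67
fossil [606.80431465  28.56043575] 255
```

Request:
apply_moves(increments=[{"gripper": 0,"delta_pos": [0,2.92,1.16],"dr": [0,0,0]},{"gripper": 0,"delta_pos": [0,2.92,1.16],"dr": [0,0,0]},{"gripper": 0,"delta_pos": [0,2.92,1.16],"dr": [0,0,0]},{"gripper": 0,"delta_pos": [0,2.92,1.16],"dr": [0,0,0]},{"gripper": 0,"delta_pos": [0,2.92,1.16],"dr": [0,0,0]}])

```text
t: 10.97
ee_pos: [503.8, 159.7, 204.6]
orientation: [-0.304, 1.553, 0.303]
ft_force: [0.2, 0.3, 1.0]
width: 0.5
```

Request:
apply_moves(increments=[{"gripper": 0,"delta_pos": [0,2.92,1.16],"dr": [0,0,0]},{"gripper": 0,"delta_pos": [0,2.92,1.16],"dr": [0,0,0]},{"gripper": 0,"delta_pos": [0,2.92,1.16],"dr": [0,0,0]},{"gripper": 0,"delta_pos": [0,2.92,1.16],"dr": [0,0,0]},{"gripper": 0,"delta_pos": [0,0,0],"dr": [0,0,0]}])

```text
t: 11.38
ee_pos: [503.2, 288.4, 204.6]
orientation: [-0.306, 1.551, 0.307]
ft_force: [0.3, -0.7, -0.6]
width: 0.6
```

```bash
python3 - <<'E'
from h import *
goto([505.5,284.5,60]); d=arms(); save(cv2.resize(d['img'],(800,600)),'top5.png')
d=grab('wrist'); save(d['img'],'wrist2.png')
E
```

```text
t 11.3833 tcp [503.2 288.4 204.6] q [ 0.5   0.39  1.75  0.    1.   -1.46] F [ 0.3 -0.7 -0.6] w 0.6
axes x,y,z
 [[-0.002  0.    -1.   ]
 [-0.38   0.925  0.001]
 [ 0.925  0.38  -0.002]]
delta cm [14.46 -0.47  0.09]
arm -23.4 122.0 95
arm 95.6 112.0 68
arm -146.2 110.0 59
fossil [598.92851709  31.27391942] 342
```

View pics/wrist2.png

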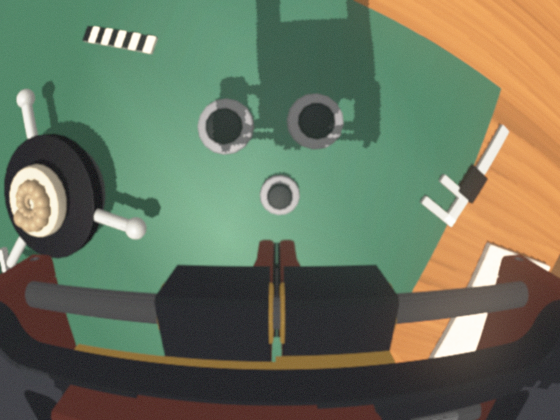

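View pics/top5.png

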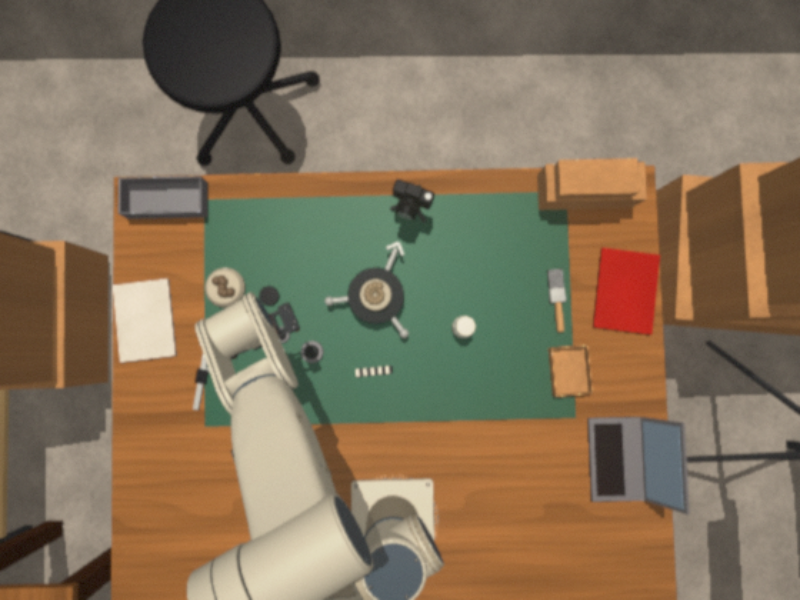

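Wrist view: the smallest button is centred at (280,195), right ahead of the fingertip. In the top view the arrow points at the camera and the other objects have not moved.

```bash
python3 - <<'E'
from h import *
d=load('wrist'); p=fplane(d,280,195,22); print(p, fplane(d,280,195-19,12),fplane(d,280,214,12))
goto([p[0],p[1],60])
E
```

```text
[499.09632208 288.04340745  22.        ] [481.70432207 280.93010445  12.        ] [520.38900543 297.00425159  12.        ]
t 11.4833 tcp [502.8 284.6 204.5] q [ 0.49  0.39  1.75 -0.    1.   -1.47] F [-0.1  0.3 -0.4] w 0.4
axes x,y,z
 [[-0.003 -0.002 -1.   ]
 [-0.38   0.925 -0.001]
 [ 0.925  0.38  -0.004]]
delta cm [14.45  0.47 -0.16]
```

Request:
apply_moves(increments=[{"gripper": 0,"delta_pos": [3,0.15,0],"dr": [0,0,0]},{"gripper": 0,"delta_pos": [3,0,0],"dr": [0,0,0]},{"gripper": 0,"delta_pos": [3,0,0],"dr": [0,0,0]},{"gripper": 0,"delta_pos": [3,0,0],"dr": [0,0,0]},{"gripper": 0,"delta_pos": [0,0,0],"dr": [0,0,0]}])

```text
t: 11.9
ee_pos: [499.5, 282.0, 80.7]
orientation: [-0.306, 1.56, 0.3]
ft_force: [-0.6, -1.5, -0.4]
width: 0.3
```

Request:
apply_moves(increments=[{"gripper": 0,"delta_pos": [1,0,0],"dr": [0,0,0]},{"gripper": 0,"delta_pos": [1,0,0],"dr": [0,0,0]},{"gripper": 0,"delta_pos": [0,0,0],"dr": [0,0,0]},{"gripper": 0,"delta_pos": [0,0,0],"dr": [0,0,0]},{"gripper": 0,"delta_pos": [0,0,0],"dr": [0,0,0]}])

```text
t: 12.32
ee_pos: [504.4, 285.8, 67.8]
orientation: [-0.303, 1.548, 0.304]
ft_force: [-0.7, -0.4, 0.9]
width: 0.7
```

```bash
python3 - <<'E'
from h import *
goto([502,286,24]); d=grab('wrist'); save(d['img'][120:360,150:430],'wrist3.png')
E
```

```text
t 12.3167 tcp [504.4 285.8  67.8] q [ 0.49  0.59  1.82 -0.    0.73 -1.46] F [-0.7 -0.4  0.9] w 0.7
axes x,y,z
 [[ 0.002  0.001 -1.   ]
 [-0.378  0.926  0.   ]
 [ 0.926  0.378  0.002]]
delta cm [ 4.38  0.11 -0.23]
```

View pics/wrist3.png

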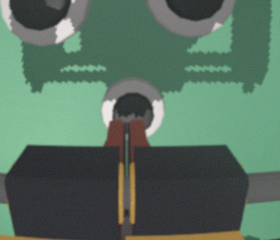

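The smallest button is centred under the fingertips, at full-frame pixel (282,227).

```bash
python3 - <<'E'
from h import *
d=grab('wrist'); p=fplane(d,282,227,22); print(p); goto([p[0],p[1],24])
E
```

```text
[495.81075338 285.70462847  22.        ]
t 12.4167 tcp [504.4 285.9  67.8] q [ 0.5   0.59  1.82 -0.    0.73 -1.46] F [ 0.3 -0.5 -0.9] w 0.3
axes x,y,z
 [[ 0.002  0.001 -1.   ]
 [-0.378  0.926  0.   ]
 [ 0.926  0.378  0.002]]
delta cm [ 4.38  0.31 -0.81]
```

Request:
apply_moves(increments=[{"gripper": 0,"delta_pos": [1,0.15,-0.4],"dr": [0,0,0]},{"gripper": 0,"delta_pos": [1,0,0],"dr": [0,0,0]},{"gripper": 0,"delta_pos": [1,0,0],"dr": [0,0,0]},{"gripper": 0,"delta_pos": [0,0,0],"dr": [0,0,0]},{"gripper": 0,"delta_pos": [0,0,0],"dr": [0,0,0]}])

```text
t: 12.83
ee_pos: [498.7, 285.0, 35.4]
orientation: [-0.304, 1.552, 0.303]
ft_force: [0.5, 0.4, 0.5]
width: 0.4
```

```bash
python3 - <<'E'
from h import *
goto([500,286,24]); arms()
E
```

```text
t 12.8333 tcp [498.7 285.   35.4] q [ 0.5   0.64  1.84 -0.    0.67 -1.46] F [0.5 0.4 0.5] w 0.4
axes x,y,z
 [[-0.002 -0.001 -1.   ]
 [-0.378  0.926 -0.   ]
 [ 0.926  0.378 -0.002]]
delta cm [1.14 0.04 0.16]
arm -23.4 122.0 95
arm 95.6 112.0 68
arm -146.1 110.0 63
fossil [598.19480763  31.4917311 ] 340
```

Request:
apply_moves(increments=[{"gripper": 0,"delta_pos": [0.4,0,0],"dr": [0,0,0]},{"gripper": 0,"delta_pos": [0.4,0,0],"dr": [0,0,0]},{"gripper": 0,"delta_pos": [0.2,0,0],"dr": [0,0,0]},{"gripper": 0,"delta_pos": [0,0,0],"dr": [0,0,0]},{"gripper": 0,"delta_pos": [0,0,0],"dr": [0,0,0]}])

```text
t: 13.3
ee_pos: [499.9, 285.6, 26.9]
orientation: [-0.303, 1.548, 0.304]
ft_force: [0.8, 1.4, 3.5]
width: 0.5
```

Request:
apply_moves(increments=[{"gripper": 0,"delta_pos": [0.2,0,0],"dr": [0,0,0]},{"gripper": 0,"delta_pos": [0.2,0,0],"dr": [0,0,0]},{"gripper": 0,"delta_pos": [0,0,0],"dr": [0,0,0]},{"gripper": 0,"delta_pos": [0,0,0],"dr": [0,0,0]},{"gripper": 0,"delta_pos": [0,0,0],"dr": [0,0,0]}])

```text
t: 13.72
ee_pos: [500.0, 285.7, 24.1]
orientation: [-0.303, 1.548, 0.304]
ft_force: [-2.1, -0.6, 15.1]
width: 0.5
```

Force is now 15 N against the stop at tip height 16 mm, so the button is fully down. Letting go.

Request:
apply_moves(increments=[{"gripper": 0,"delta_pos": [-1,0,0],"dr": [0,0,0]},{"gripper": 0,"delta_pos": [-2,0,0],"dr": [0,0,0]},{"gripper": 0,"delta_pos": [-3,0,0],"dr": [0,0,0]},{"gripper": 0,"delta_pos": [-3,0,0],"dr": [0,0,0]},{"gripper": 0,"delta_pos": [-3,0,0],"dr": [0,0,0]}])

```text
t: 14.13
ee_pos: [498.6, 284.9, 143.4]
orientation: [-0.304, 1.551, 0.303]
ft_force: [0.3, 0.7, -0.4]
width: 0.3
```

Request:
apply_moves(increments=[{"gripper": 0,"delta_pos": [-2,0,0],"dr": [0,0,0]},{"gripper": 0,"delta_pos": [0,0,0],"dr": [0,0,0]},{"gripper": 0,"delta_pos": [0,0,0],"dr": [0,0,0]},{"gripper": 0,"delta_pos": [0,0,0],"dr": [0,0,0]},{"gripper": 0,"delta_pos": [0,0,0],"dr": [0,0,0]}])

```text
t: 14.55
ee_pos: [498.4, 284.8, 161.0]
orientation: [-0.305, 1.552, 0.303]
ft_force: [-0.3, -0.2, -0.8]
width: 0.5
```

```bash
python3 - <<'E'
from h import *
arms(); d=grab('wrist'); save(d['img'],'wrist4.png'); o,_=state(); print(o['ee_pos'],o['ft_force'],o['qvel'].round(3))
E
```

```text
arm -23.3 121.0 94
arm 95.6 112.0 68
arm -146.1 110.0 63
fossil [599.04140661  31.35732876] 349
[498.61163542 284.94011016 161.11662696] [-0.06743365  0.41732823 -0.3333931 ] [ 0.001 -0.004 -0.006  0.002 -0.001  0.   ]
```

View pics/wrist4.png

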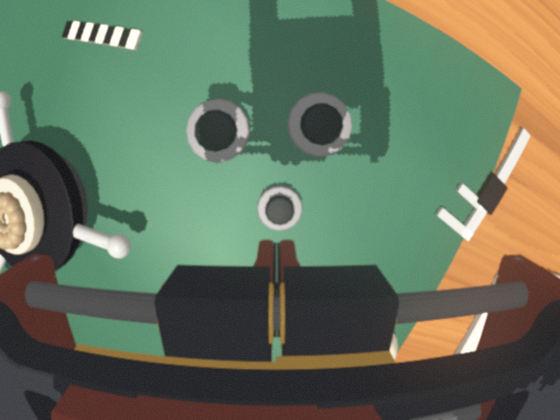

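The fingertip is clear, the smallest button at (280,208) has been released, and the turntable hasn't moved. Handing in.

```bash
python3 -c "
from h import *
print(ctrl.close_job())"
```

```text
the job is handed in; nothing more can be done
None
```

I turned the turntable until the long arm pointed at the lens, pressed the smallest release button fully down once, let it go, and handed the job in at about 14.7 s. The hand-in reports no verdict.

- **Turning:** With the closed fingertip I pushed ball_b's arm about 175° counterclockwise, then backed off and lifted clear.
- **Aim:** The arrow arm measured -23.3°, against about -23.4° for the lens from the wrist camera. The other readings disagree slightly. The two ball arms put the long arm at -24.4° and -26.1°, and the top camera put the lens between -22° and -24°. Nearly every pairing is inside the roughly 5° limit. The exact turntable axis was not fitted more closely than a few millimetres.
- **Button:** The force rose from 3.5 N to 15 N at a fingertip height of 16 mm, which is the bottom of its travel. I judged that it had come back up only from the last wrist picture and the fingertip being well clear; I did not measure its height.
- **Fossil:** It read about 3 mm from the turntable centre at the end, as it did at the start (limit 12 mm). Individual readings varied by up to 7 mm when the arm partly hid it.
- **Everything else:** The arm readings did not change after the press, the final wrist force was about zero, and nothing else on the table looked moved in the pictures.

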